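Fetch the slide rule from under the things on the instrument tray

ROBOT

A 6-joint arm with a two-finger parallel gripper is mounted at the origin on the work surface. World frame = base frame: x ahead of the robot, y to its left, z up, the work surface at z = 0. Lengths are in m, angles in rad, forces in N, time in s.
With the tool pointing down it reaches from about 0.4 to 0.825 m from the base axis. Payload 7 kg.
Tool frame: the origin (TCP) lies midway between the tips of the shut fingers; the grasp point (between the pads) lies 19 mm behind it (grip_point_offset is the distance from the TCP to the grasp point, in m); z points along the fingers, y is the line along which they close (so a half turn about z gives the same grasp; the last joint's range is limited). The gripper opens to 88 mm and grips with 3 to 60 N. Pads are 19 mm wide; open, the fingers measure 130 mm over their backs; the gripper's body (78 mm by 193 mm) begins 47 mm behind the grasp point.
Start: joints at [-0.937, 0.359, 0.012, 0, -1.224, -0.288], TCP at [0.229, -0.635, 0.227] pointing down, gripper open.
Joint ranges: [-3.07, 3.07], [-1.43, 2.12], [-1.02, 1.25], [-3.03, 1.67], [-3.05, -0], [-3.03, 3.03]. Speed limits (rad/s): [2.39, 2.39, 3.01, 3.14, 3.14, 3.14].

INTERFACE

Orientations are given as [roll, pitch, yaw] about the fixed x, y, z axes, in that order (R = Rz(yaw) Ry(pitch) Rx(roll)).
In Python, from station import get_state, grab_frame, camera_params, job_done, grip_point_offset gives the robot as it stands.
- The arm moves only by the shell command python3 -m creep 'ROWS' [FORCE]. ROWS is JSON, a list that holds one entry, the list of rows, each a list of 7 numbers: the finger opening in cm, from 0 to 8.76, then the shift along the tool's x, y, z in cm, then the turn, a rotation vector about the tool's x, y, z in rad. In form: [[[fingers, tx, ty, tz, wx, wy, wz], ...]]. A call has 1 to 20 rows; each row is the pose to reach, as a shift and turn from the pose commanded when the call began, along the tool's axes at that moment; what a row does not reach only later rows make up. A row lasts 1/8 s, in which the tool goes at most 62.5 mm and 10.7 degrees, less where a joint would pass 70% of its speed; a pose out of reach is approached as far as the arm can. A call with a gripper value outside its range is refused whole. The fingers move at their own pace and stop on an object; FORCE is the grip in N (left out, the last holds). Time passes only in rows, so rows that repeat a pose let the fingers close. It gives the time, the measured TCP pose, the force, the opening and the grip force at its end, in the units of the state.
- get_state(): the state, without advancing time (a new reading comes with each control period).
- grab_frame(name): name is "scene" or "side" or "wrist"; returns the picture (400x640x3 uint8, blue, green, red); there is no depth.
- camera_params(name): a dict with "vertical_fov" (degrees; the focal length in pixels is half the picture's height over the tangent of half this angle, whatever the lens; pixels are square), "cx", "cy" (the principal point, pixels), "view" (4x4, takes a point from world to camera coordinates). Camera axes: x right, y down, z forward; pixel columns grow to the right and rows downward; lengths in m; the calibration is good to about 2 mm. A picture is of the moment at which its call begins: read the wrist's pose just before it. camera_params takes no time and is no camera call; for the wrist camera it gives the pose at the moment of the call.
- job_done(): hands the job in; it is judged then, once.
The state is a dict: "t": time; "q": joint angles; "qd": joint speeds; "joint_efforts": joint torques, N m; "eef_pos": TCP position; "ee_rot": TCP orientation; "force": force on the tool from outside, world axes, zero at the start; "moment": the same for the moment, N m; "width": finger opening in m; "gripper_force": force on a finger pad.
Only numpy, scipy, OpenCV 4.12 (cv2) and the standard library are available. Lean on these libraries where they do the work, as an engineer would, in place of code of your own. Each camera call takes 0.05 s, during which the arm holds its last target. There are 200 camera calls.

TASK

The worn mahogany slide rule lies in the well of the wooden instrument tray, under the iron weight, the brass set square and the clear box with its replacement cursor, and is to go for repair. Clear the weight and the set square onto the green cutting mat and put the cursor box flat in the blue repair tray; with the weight and square both on the mat, lift out the rule and lay it, scales up, wholly on the cork strip. Then put the weight and the set square back across the instrument tray, each in the very place it had at the start, leaving everything released and lying flat, and do not disturb the pencil pot or the calculator.

Things in the scene. Friction and masses are not known exactly. Their poses are not given: they have to be found in the camera images.
- slide_rule: Worn dark mahogany slide rule without cursor, 280 long (its y) x 38 wide (its x) x 12 thick, cream scales on its top face, brass ends, 0.12 kg. Origin: centre of the underside, z up out of the scales. Starts lying in the well of the instrument tray.
- weight: Black cast-iron document weight: bar 130 long (its x) x 46 wide (its y) x 18 high, with an upright flat-sided lug on top, 60 (x) x 16 (y), from 18 to 48 above the underside: grip the lug across its 16. About 0.8 kg. Origin: centre of the underside, z up. Starts lying across the tray on its two ledges.
- set_square: Brass 45 degree set square, 0.22 kg: triangular plate 5 thick with a window; long edge 160, parallel to its x, at y = -24; right-angled apex at y = +56. At the origin stands a black flat-sided lifting grip, 36 (x) x 14 (y), from 5 to 27 above the underside: grip across its 14. Origin: underside, below the grip, z up. Starts across the tray on both ledges.
- cursor_box: Clear acrylic box with blue foam and a slide-rule replacement cursor (clear window, bright metal edges, red hairline) inside: 126 long (its x) x 40 wide (its y) x 18 high, 0.07 kg, stays shut. Origin: centre of the underside, z up. Starts across the tray on its two ledges.
- tray: Fixed pale wooden tray, 140 (its x) x 340 (its y) x 26 high. Well 92 (x) x 324 (y), open on top, grey floor 6 above the origin. On either side a ledge 24 wide, top 26 above the origin, with grey felt seats centred at y = -104, 0, +104: one thing starts across each pair, in any order, within 6 of its middle. Origin: centre of the underside, at table height.
- cork_strip: Fixed brown cork strip for the rule, 66 (its x) x 308 (its y), 5 thick. Origin: centre of the underside, at table height.
- repair_tray: Fixed shallow open blue plastic tray for the cursor box, 172 (its x) x 112 (its y) x 18 high outside, walls 6, floor 6 above the origin (inside 160 x 100). Origin: centre of the underside, at table height.
- cutting_mat: Fixed green cutting mat with pale grid lines, the side area, 190 (its x) x 220 (its y), 3 thick. Origin: centre of the underside, at table height.
- pencil_pot: Bystander: loose red round pot, 76 across and 92 high, with four coloured pencils reaching 180 high. Origin: centre of the underside.
- calculator: Bystander: loose black pocket calculator, 80 (its x) x 150 (its y) x 14, lying flat. Origin: centre of the underside.

How it is judged:
By the outcome, as a careful person would: the job done as asked, in the order asked, and still so for the second after the job is handed in, with the robot touching nothing.
It also fails if it takes over 134 s, if anything falls off the work surface, if the arm or the gripper's body presses on something with over 40 N, if the wrist force passes 120 N, or if a joint passes its speed limit or range.

## Working session

There is one attempt and no reset: what is moved stays moved. The work goes in short steps, Python scripts to look and compute and a shell command to move; the robot and the scene stay as the last step left them, time stands still between calls to the robot, and variables do not carry over. Pictures are saved under pics/ and viewed, at most 14 in all, crops included, and the job is handed in when it is done.

```bash
ls; mkdir -p pics; python3 - <<'E'
from station import *
import cv2
s=get_state();print(s);print(grip_point_offset if not callable(grip_point_offset) else grip_point_offset())
for n in("scene","side"):
    cv2.imwrite(f"pics/{n}0.png",grab_frame(n));print(n,camera_params(n))
print(camera_params("wrist"))
E
```

```text
pics
{'t': 0.0, 'q': array([-9.36881003e-01,  3.59385689e-01,  1.10847888e-02, -3.40606040e-04,
       -1.22411668e+00, -2.88073036e-01]), 'qd': array([ 0.00028616, -0.00019119, -0.0001564 , -0.00110403,  0.00108842,
        0.00132266]), 'joint_efforts': array([ 3.87843866e-04, -5.82710087e+01,  2.93048251e+01,  6.99709475e+00,
        7.05792176e-03, -1.64550538e-04]), 'eef_pos': array([ 0.22861023, -0.63459565,  0.22563648]), 'ee_rot': array([ 3.13994724e+00, -1.53649135e-04, -2.79586623e+00]), 'force': array([0.25863177, 0.34811837, 0.09809067]), 'moment': array([ 0.04919384, -0.0174346 ,  0.01414183]), 'gripper_force': 0.0, 'width': 0.0875380972864784}
0.0188
scene {'vertical_fov': 48.071138637321276, 'cx': 318.7158193267508, 'cy': 198.58572023462128, 'view': array([[-0.03270263,  0.99942364, -0.00910625,  0.02418491],
       [ 0.85402972,  0.02320982, -0.51970621, -0.49520099],
       [-0.51919532, -0.02477277, -0.85429651,  1.60249959],
       [ 0.        ,  0.        ,  0.        ,  1.        ]])}
side {'vertical_fov': 48.38555616203202, 'cx': 327.0302047709821, 'cy': 198.87514978476796, 'view': array([[-0.97875668, -0.20374688,  0.02285979,  0.57738021],
       [-0.14729525,  0.62122062, -0.76966814,  0.13624749],
       [ 0.14261651, -0.75668497, -0.63803478,  1.14601746],
       [ 0.        ,  0.        ,  0.        ,  1.        ]])}
{'vertical_fov': 63.680704105898904, 'cx': 318.8904933532079, 'cy': 199.60303009424217, 'view': array([[-0.3388075 ,  0.94085509,  0.00108378,  0.67445044],
       [ 0.90083138,  0.32406189,  0.28894069, -0.03621831],
       [ 0.27150011,  0.09887158, -0.95734639,  0.39198281],
       [ 0.        ,  0.        ,  0.        ,  1.        ]])}
```

View pics/scene0.png

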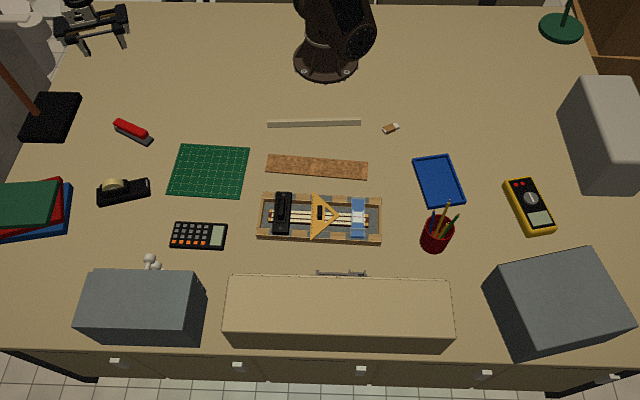

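View pics/side0.png

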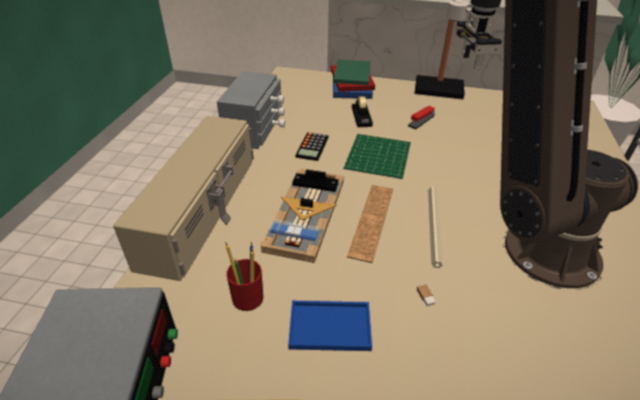

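The scene picture shows the weight at px (282,213), square (323,215), box (358,217), mat (208,171), cork (316,167), repair tray (438,181), pot (436,235) and calculator (198,235). The side view shows the same layout. Next I'll get rough positions from it.

```bash
cat > h.py <<'E'
import numpy as np, cv2
from station import *
from scipy.spatial.transform import Rotation as R
def cast(P,px,z):
    px=np.atleast_2d(np.asarray(px,float)); V=P["view"]; f=200/np.tan(np.radians(P["vertical_fov"]/2))
    d=np.c_[(px[:,0]-P["cx"])/f,(px[:,1]-P["cy"])/f,np.ones(len(px))]@V[:3,:3]
    C=-V[:3,:3].T@V[:3,3]; return C+d*((z-C[2])/d[:,2])[:,None]
def proj(P,X):
    X=np.atleast_2d(X);V=P["view"];f=200/np.tan(np.radians(P["vertical_fov"]/2))
    c=X@V[:3,:3].T+V[:3,3];return np.c_[f*c[:,0]/c[:,2]+P["cx"],f*c[:,1]/c[:,2]+P["cy"]]
def rectm(P,mask,z):
    """largest blob -> ground min-area rect: centre, (long,short), yaw of long axis deg"""
    cs=cv2.findContours(mask.astype(np.uint8),cv2.RETR_EXTERNAL,cv2.CHAIN_APPROX_NONE)[0]
    c=max(cs,key=cv2.contourArea)[:,0,:]; g=cast(P,c,z)[:,:2]
    (x,y),_,_=r=cv2.minAreaRect((g*1000).astype(np.float32)); b=cv2.boxPoints(r)
    e=[b[1]-b[0],b[2]-b[1]]; e.sort(key=np.linalg.norm)
    return np.round([x,y],1),np.round([np.linalg.norm(e[1]),np.linalg.norm(e[0])],1),round(float(np.degrees(np.arctan2(e[1][1],e[1][0]))%180),2)
def tool(s=None):
    s=s or get_state(); return s["eef_pos"],R.from_euler("xyz",s["ee_rot"]).as_matrix()
def goal(pos,yaw):
    """shift (cm) and rotvec in tool axes from the present pose to TCP pos (m), tool pointing down, tool x at yaw (deg); nearest half-turn"""
    p,M=tool()
    best=None
    for k in(0,180):
        G=R.from_euler("xyz",[np.pi,0,np.radians(yaw+k)]).as_matrix(); w=R.from_matrix(M.T@G).as_rotvec()
        if best is None or np.linalg.norm(w)<np.linalg.norm(best): best=w
    return np.round((M.T@(np.array(pos)-p))*100,2),np.round(best,3)
E
python3 - <<'E'
from h import *
P=camera_params("scene");im=cv2.imread("pics/scene0.png");h=cv2.cvtColor(im,cv2.COLOR_BGR2HSV)
H,S,V=[h[...,i].astype(int) for i in range(3)]
def win(m,x0,x1,y0,y1):
    w=np.zeros_like(m);w[y0:y1,x0:x1]=m[y0:y1,x0:x1];return w
print("mat",rectm(P,win((H>50)&(H<95)&(S>80),150,260,130,210),.003))
print("rep",rectm(P,win((H>100)&(H<130)&(S>150),400,480,140,220),.018))
print("cork",rectm(P,win((H<20)&(S>115),255,375,148,185),.005))
print("calc",rectm(P,win((V<80),165,235,215,255),.014))
print("bg",h[150,310],"cork",h[168,300])
for n,p,z in(("weight lug",(282,207),.074),("sq",(320,212),.053),("box",(358,215),.044),("trayTL",(262,192),.026),("TR",(380,196),.026),("BL",(258,238),.026),("BR",(382,243),.026),("pot base",(433,250),0)):print(n,cast(P,p,z).round(3))
W=camera_params("wrist")["view"];p,M=tool();C=-W[:3,:3].T@W[:3,3]
print("cam in tool",M.T@(C-p),(M.T@W[:3,:3].T).round(3))
E
```

```text
mat (array([ 489.7, -340.6]), array([218.6, 190.7], dtype=float32), 87.01)
rep (array([517.9, 341.8]), array([179.5, 113.6], dtype=float32), 11.05)
cork (array([469.5, -16.5]), array([307.8,  69.4], dtype=float32), 85.7)
calc (array([ 714.9, -330.1]), array([149.8,  82.4], dtype=float32), 88.53)
bg [ 22  89 154] cork [ 16 146 126]
weight lug [[ 0.654 -0.101  0.074]]
sq [[0.655 0.001 0.053]]
box [[0.656 0.105 0.044]]
trayTL [[ 0.578 -0.168  0.026]]
TR [[0.582 0.169 0.026]]
BL [[ 0.724 -0.164  0.026]]
BR [[0.73  0.169 0.026]]
pot base [[0.734 0.309 0.   ]]
cam in tool [ 7.86692264e-02 -6.76341638e-05 -1.59295326e-01] [[-0.    -0.957 -0.289]
 [ 1.     0.    -0.   ]
 [ 0.    -0.289  0.957]]
```

```bash
python3 -c "
from h import *
print(goal([.58,0,.30],180),tool())"; python3 -m creep --help 2>&1 | head -5
```

```text
(array([-54.57,  47.81,  -7.37]), array([ 0.002, -0.   ,  0.346])) (array([ 0.22859354, -0.6346326 ,  0.22568859]), array([[-9.40836762e-01, -3.38859418e-01, -6.93865135e-04],
       [-3.38860083e-01,  9.40835718e-01,  1.41261477e-03],
       [ 1.74135285e-04,  1.56416310e-03, -9.99998762e-01]]))
invalid input: not JSON, or not a number
```

```bash
python3 -m creep '[[[8.7,-54.6,47.8,-7.4,0,0,0.346],[8.7,-54.6,47.8,-7.4,0,0,0.346],[8.7,-54.6,47.8,-7.4,0,0,0.346],[8.7,-54.6,47.8,-7.4,0,0,0.346],[8.7,-54.6,47.8,-7.4,0,0,0.346],[8.7,-54.6,47.8,-7.4,0,0,0.346],[8.7,-54.6,47.8,-7.4,0,0,0.346],[8.7,-54.6,47.8,-7.4,0,0,0.346],[8.7,-54.6,47.8,-7.4,0,0,0.346],[8.7,-54.6,47.8,-7.4,0,0,0.346],[8.7,-54.6,47.8,-7.4,0,0,0.346],[8.7,-54.6,47.8,-7.4,0,0,0.346],[8.7,-54.6,47.8,-7.4,0,0,0.346],[8.7,-54.6,47.8,-7.4,0,0,0.346]]]' 60; python3 - <<'E'
from h import *
P=camera_params("wrist");im=grab_frame("wrist");cv2.imwrite("pics/w1.png",im);np.save("w1.npy",P,allow_pickle=True);print(get_state()["t"])
E
```

```text
t: 1.85
eef_pos: [0.58, -0.0003, 0.3]
ee_rot: [-3.141, -0.001, -3.141]
force: [0.3, 0.3, 0.6]
width: 0.0869
gripper_force: 0.0
1.9
```

View pics/w1.png

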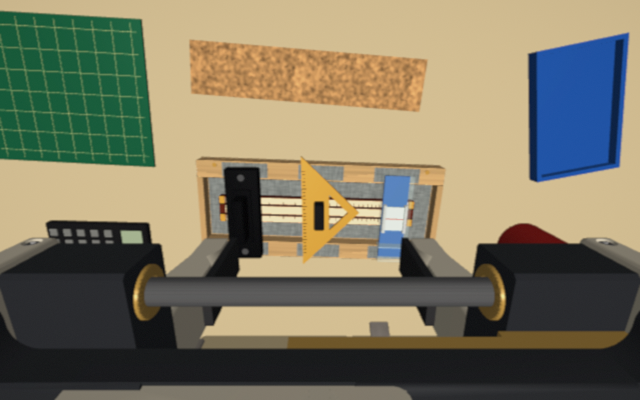

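The wrist view shows all: weight bar at (225–262, 167–258), square with grip at (319,215), box at (383–410,175–258), cork at top, and mat and repair tray at the sides. Rule lies centred in the well, ends at about (222,208) and (413,214).

```bash
python3 - <<'E'
from h import *
P=np.load("w1.npy",allow_pickle=True).item();im=cv2.imread("pics/w1.png");h=cv2.cvtColor(im,cv2.COLOR_BGR2HSV)
H,S,V=[h[...,i].astype(int) for i in range(3)]
def win(m,x0,x1,y0,y1):
    w=np.zeros(m.shape,np.uint8);w[y0:y1,x0:x1]=m[y0:y1,x0:x1];return cv2.morphologyEx(w,cv2.MORPH_OPEN,np.ones((2,2),np.uint8))
print("cork",rectm(P,win((H<20)&(S>75)&(V<235),180,435,30,115),.005))
print("weight",rectm(P,win(V<60,218,268,160,262),.044))
print("sqgrip",rectm(P,win(V<60,308,328,195,235),.053))
print("square",rectm(P,win((H>8)&(H<28)&(S>140),298,362,150,268),.031))
print("box",rectm(P,win((H>95)&(H<130)&(S>60)&(V>100),375,412,168,264),.044))
print("rep",rectm(P,win((H>100)&(H<130)&(S>150),510,640,20,190),.018))
mm=win((H>50)&(H<95)&(S>80),0,170,0,180)
g=cast(P,[[155,166],[141,20]],.003);print("mat right corners",g.round(4))
for n,p in(("TL",(199,158)),("TR",(444,167))):print(n,cast(P,p,.026).round(4))
print("cork px",h[75,300],h[130,300],"box px",h[190,396],h[240,392])
cv2.imwrite("pics/w1c.png",cv2.resize(im[145:270,190:460],None,fx=2.9,fy=2.9,interpolation=cv2.INTER_CUBIC))
E
```

```text
cork (array([469.5, -14.7]), array([311.8,  68.7], dtype=float32), 85.59)
weight (array([ 651.9, -108.7]), array([139.1,  62.9], dtype=float32), 177.15)
sqgrip (array([6.477e+02, 2.000e-01]), array([38.4,  9.5], dtype=float32), 0.03)
square (array([650.6,  15.1]), array([154.5,  78.4], dtype=float32), 0.52)
box (array([615.5, 103.1]), array([43. , 33.8], dtype=float32), 179.62)
rep (array([515.2, 340.8]), array([170.1, 119.4], dtype=float32), 11.16)
mat right corners [[ 0.5886 -0.2359  0.003 ]
 [ 0.4012 -0.2262  0.003 ]]
TL [[ 0.5732 -0.1629  0.026 ]]
TR [[0.5854 0.1699 0.026 ]]
cork px [ 16 137 223] [ 20  78 212] box px [107 134 188] [108 136 187]
```

View pics/w1c.png

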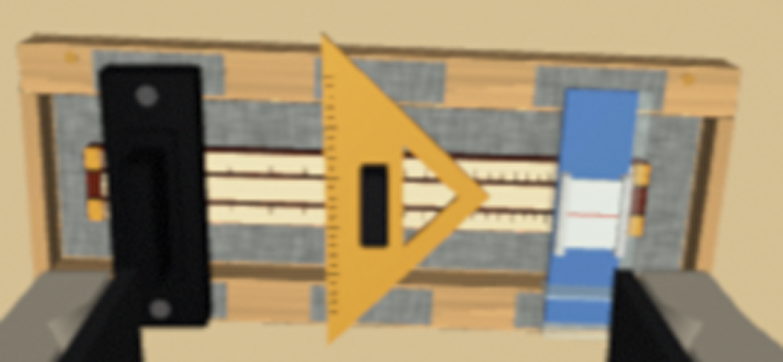

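The crop confirms it: box is on the +y seats, square in the middle (apex toward +y), weight on the -y seats. Bar corners at crop px ≈(102,67),(201,67),(209,323); box top ≈(565,88),(637,92),(618,328),(547,322).

```bash
python3 - <<'E'
from h import *
P=np.load("w1.npy",allow_pickle=True).item()
f=lambda pts,z:(cast(P,np.array(pts)/2.9+[190,145],z)[:,:2]*1000).round(1).tolist()
print("bar",f([(102,67),(201,67),(209,323)],.044))
print("sq tri",f([(322,33),(490,196),(329,341)],.031))
print("sqgrip top",f([(361,165),(387,165),(361,246),(387,246)],.053))
print("box",f([(565,88),(637,92),(618,328),(547,322)],.044))
print("rule ends",f([(95,145),(95,218),(642,160),(640,235)],.018))
E
```

```text
bar [[583.5, -123.3], [583.5, -78.6], [710.9, -81.5]]
sq tri [[570.2, -24.5], [649.5, 55.7], [727.5, -23.4]]
sqgrip top [[627.0, -6.5], [627.0, 5.4], [666.6, -6.6], [666.6, 5.5]]
box [[593.1, 86.1], [595.0, 119.0], [713.5, 119.3], [710.3, 84.3]]
rule ends [[627.6, -137.7], [665.8, -141.0], [635.1, 131.7], [674.8, 134.0]]
```

```bash
python3 -m creep '[[[8.7,-9.5,0,16.5,0,0,0],[8.7,-9.5,0,16.5,0,0,0],[8.7,-9.5,0,16.5,0,0,0],[8.7,-9.5,0,16.5,0,0,0],[8.7,-9.5,0,16.5,0,0,0]]]'; python3 - <<'E'
from h import *
P=camera_params("wrist");im=grab_frame("wrist");cv2.imwrite("pics/w2.png",im);np.save("w2.npy",P,allow_pickle=True)
cv2.imwrite("pics/w2c.png",cv2.resize(im[50:330,100:540],None,fx=1.8,fy=1.8,interpolation=cv2.INTER_CUBIC))
E
```

```text
t: 2.52
eef_pos: [0.6754, -0.0013, 0.1362]
ee_rot: [-3.141, 0.0, 3.14]
force: [0.1, 0.5, -0.1]
width: 0.0871
gripper_force: 0.0
```

View pics/w2c.png

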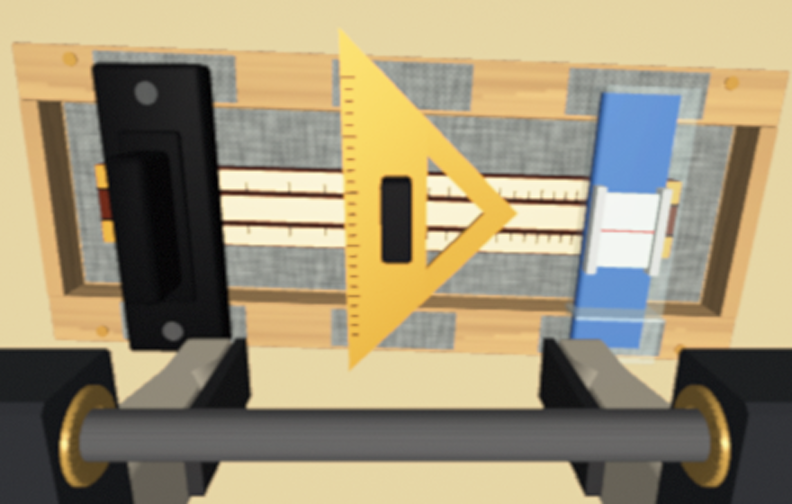

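```bash
python3 - <<'E'
from h import *
P=np.load("w2.npy",allow_pickle=True).item()
f=lambda pts,z:(cast(P,np.array(pts)/1.8+[100,50],z)[:,:2]*1000).round(1).tolist()
print("bar",f([(93,66),(210,66),(231,350),(131,350)],.044),"bolts",f([(146,93),(173,331)],.044))
print("sq tri",f([(339,28),(517,212),(349,369)],.031),"top",f([(382,177),(411,177),(411,263),(382,263)],.053))
print("cursor",f([(630,230)],.036),"rule",f([(97,165),(105,243),(680,180),(671,257)],.018))
print("tray out",f([(13,43),(788,72)],.026),"well",f([(22,99),(757,126)],.026))
E
```

```text
bar [[585.5, -125.0], [585.6, -77.0], [712.5, -78.9], [712.5, -126.2]] bolts [[596.2, -104.6], [702.8, -105.3]]
sq tri [[569.9, -24.9], [649.0, 55.2], [729.0, -24.4]] top [[629.8, -6.7], [629.8, 5.4], [667.1, 5.7], [667.1, -6.9]]
cursor [[656.4, 106.4]] rule [[628.7, -142.6], [666.9, -144.3], [636.2, 134.9], [674.3, 135.8]]
tray out [[575.3, -167.2], [587.6, 171.8]] well [[598.6, -167.6], [610.7, 162.3]]
```

The close view gives: weight centre (649,-103) yaw≈-0.5°, square grip (648.5,-0.6) yaw≈0.2°, box ≈(656,106), rule (651.5,-4) yaw -1.5°, tray yaw -2.1°. All match the sizes given (bar 127–130, triangle 159×80, rule 279).

```bash
python3 -c "
from h import *
print(goal([.649,-.103,.12],-.5),goal([.649,-.103,.048],-.5))"
```

```text
(array([  2.68, -10.2 ,   1.75]), array([0.   , 0.002, 0.008])) (array([  2.69, -10.2 ,   8.95]), array([0.   , 0.002, 0.008]))
```

```bash
python3 -m creep '[[[8.7,2.7,-10.2,1.7,0,0,0.008],[8.7,2.7,-10.2,1.7,0,0,0.008],[8.7,2.7,-10.2,5,0,0,0.008],[8.7,2.7,-10.2,7,0,0,0.008],[8.7,2.7,-10.2,8.5,0,0,0.008],[8.7,2.7,-10.2,8.8,0,0,0.008],[8.7,2.7,-10.2,8.8,0,0,0.008],[1.5,2.7,-10.2,8.8,0,0,0.008],[1.5,2.7,-10.2,8.8,0,0,0.008],[1.5,2.7,-10.2,8.8,0,0,0.008],[1.5,2.7,-10.2,8.8,0,0,0.008],[1.5,2.7,-10.2,8.8,0,0,0.008],[1.5,2.7,-10.2,8.8,0,0,0.008]]]' 3
```

```text
t: 4.2
eef_pos: [0.6484, -0.1023, 0.0475]
ee_rot: [3.142, -0.0, 3.133]
force: [0.1, 0.6, -0.4]
width: 0.0327
gripper_force: 0.0
```

```bash
python3 -m creep '[[[1.0,0,0,0,0,0,0],[1.0,0,0,0,0,0,0],[1.0,0,0,0,0,0,0],[1.0,0,0,0,0,0,0]]]' 3
```

```text
t: 4.7
eef_pos: [0.6483, -0.1029, 0.0476]
ee_rot: [-3.141, -0.0, 3.133]
force: [0.3, -5.3, -0.0]
width: 0.0162
gripper_force: 3.0
```

```bash
python3 -m creep '[[[1.0,0,-0.06,0,0,0,0],[1.0,0,-0.06,0,0,0,0],[1.0,0,-0.06,0,0,0,0]]]' 3
```

```text
t: 5.08
eef_pos: [0.6483, -0.103, 0.0476]
ee_rot: [-3.141, -0.0, 3.133]
force: [-0.5, -3.8, -0.9]
width: 0.0159
gripper_force: 3.0
```

```bash
python3 -m creep '[[[1.0,0,0,0,0,0,0],[1.0,0,0,0,0,0,0],[1.0,0,0,-1,0,0,0],[1.0,0,0,-4,0,0,0],[1.0,0,0,-7,0,0,0],[1.0,2,-4,-7,0,0,0],[1.0,4.5,-9,-7,0,0,0],[1.0,7.5,-15,-7,0,0,0],[1.0,10.5,-21,-7,0,0,0],[1.0,13.5,-26,-7,0,0,0],[1.0,15.5,-30,-7,0,0,0],[1.0,16,-31.1,-6,0,0,0],[1.0,16,-31.1,-3,0,0,0],[1.0,16,-31.1,0,0,0,0],[1.0,16,-31.1,1.5,0,0,0],[1.0,16,-31.1,2.1,0,0,0],[1.0,16,-31.1,2.2,0,0,0],[1.0,16,-31.1,2.2,0,0,0]]]' 60
```

```text
t: 7.32
eef_pos: [0.4866, -0.4128, 0.0266]
ee_rot: [-3.141, 0.001, 3.134]
force: [0.4, -0.1, -8.0]
width: 0.016
gripper_force: 60.0
```

```bash
python3 -m creep '[[[1.0,0,0,0.15,0,0,0],[1.0,0,0,0.22,0,0,0],[1.0,0,0,0.22,0,0,0]]]'
```

```text
t: 7.7
eef_pos: [0.4864, -0.4128, 0.0246]
ee_rot: [-3.141, 0.001, 3.134]
force: [-1.8, 3.3, 2.1]
width: 0.0158
gripper_force: 60.0
```

```bash
python3 -m creep '[[[5,0,0,0,0,0,0],[5,0,0,0,0,0,0],[5,0,0,-3,0,0,0],[5,0,0,-9,0,0,0],[5,-6,16,-9.5,0,0,-0.01],[5,-16,41.3,-9.5,0,0,-0.01],[5,-16,41.3,-9.5,0,0,-0.01],[5,-16,41.3,-9.5,0,0,-0.01],[5,-16,41.3,-9.5,0,0,-0.01],[5,-16,41.3,-9.5,0,0,-0.01],[5,-16,41.3,-9.5,0,0,-0.01],[5,-16,41.3,-5,0,0,-0.01],[5,-16,41.3,-3,0,0,-0.01],[5,-16,41.3,-3,0,0,-0.01]]]'; python3 -c "
from h import *
print(goal([.6485,-.0006,.0345],.2))"
```

```text
t: 9.45
eef_pos: [0.6483, -0.001, 0.0517]
ee_rot: [-3.141, -0.003, -3.139]
force: [0.1, -0.0, 0.1]
width: 0.0499
gripper_force: 0.0
(array([-0.02,  0.04,  1.72]), array([-0.001, -0.003, -0.001]))
```

```bash
python3 -m creep '[[[5,0,0.05,1.2,0,0,0],[5,0,0.05,1.6,0,0,0],[5,0,0.05,1.6,0,0,0],[1,0,0.05,1.6,0,0,0],[1,0,0.05,1.6,0,0,0],[1,0,0.05,1.6,0,0,0],[1,0,0.05,1.6,0,0,0],[1,0,0.05,1.6,0,0,0],[1,0,0.05,1.6,0,0,0],[1,0,0.05,1.6,0,0,0]]]' 3
```

```text
t: 10.7
eef_pos: [0.6493, -0.0004, 0.0375]
ee_rot: [-3.142, 0.0, -3.14]
force: [-0.7, -0.8, 0.8]
width: 0.0139
gripper_force: 3.0
```

```bash
python3 -m creep '[[[1,0,0,0,0,0,0],[1,0,0,0,0,0,0],[1,0,0,-1,0,0,0],[1,0,0,-4,0,0,0],[1,0,0,-6,0,0,0],[1,2,-4,-6,0,0,0],[1,5,-10,-6,0,0,0],[1,8,-16,-6,0,0,0],[1,11,-22,-6,0,0,0],[1,14,-28,-6,0,0,0],[1,15.9,-31.6,-6,0,0,0],[1,15.9,-31.6,-4,0,0,0],[1,15.9,-31.6,-1,0,0,0],[1,15.9,-31.6,1,0,0,0],[1,15.9,-31.6,1.8,0,0,0],[1,15.9,-31.6,2.1,0,0,0],[1,15.9,-31.6,2.1,0,0,0]]]' 40
```

```text
t: 12.82
eef_pos: [0.4913, -0.3167, 0.017]
ee_rot: [-3.141, 0.001, -3.14]
force: [-0.5, -0.1, -1.8]
width: 0.0137
gripper_force: 40.0
```

```bash
python3 -m creep '[[[1,0,0,0.12,0,0,0],[1,0,0,0.22,0,0,0],[1,0,0,0.25,0,0,0],[1,0,0,0.25,0,0,0]]]'
```

```text
t: 13.32
eef_pos: [0.4911, -0.3167, 0.0144]
ee_rot: [-3.141, 0.001, -3.14]
force: [-0.8, 1.1, 4.4]
width: 0.0137
gripper_force: 40.0
```

```bash
python3 -m creep '[[[4,0,0,0,0,0,0],[4,0,0,0,0,0,0],[4,0,0,-4,0,0,0],[4,0,0,-10,0,0,0],[8,-18.4,35.7,-13.5,0,0,0],[8,-18.4,35.7,-13.5,0,0,0],[8,-18.4,35.7,-13.5,0,0,0],[8,-18.4,35.7,-13.5,0,0,0],[8,-18.4,35.7,-13.5,0,0,0],[8,-18.4,35.7,-13.5,0,0,0],[8,-18.4,35.7,-13.5,0,0,0]]]'; python3 - <<'E'
from h import *
P=camera_params("wrist");im=grab_frame("wrist");cv2.imwrite("pics/w3.png",im);np.save("w3.npy",P,allow_pickle=True);print(tool()[0])
cv2.imwrite("pics/w3c.png",cv2.resize(im[40:290,60:460],None,fx=2,fy=2,interpolation=cv2.INTER_CUBIC))
E
```

```text
t: 14.7
eef_pos: [0.6753, 0.0437, 0.1487]
ee_rot: [3.142, 0.0, -3.137]
force: [0.5, -1.5, -0.7]
width: 0.0803
gripper_force: 0.0
[0.6764274  0.04524436 0.14866291]
```

View pics/w3c.png

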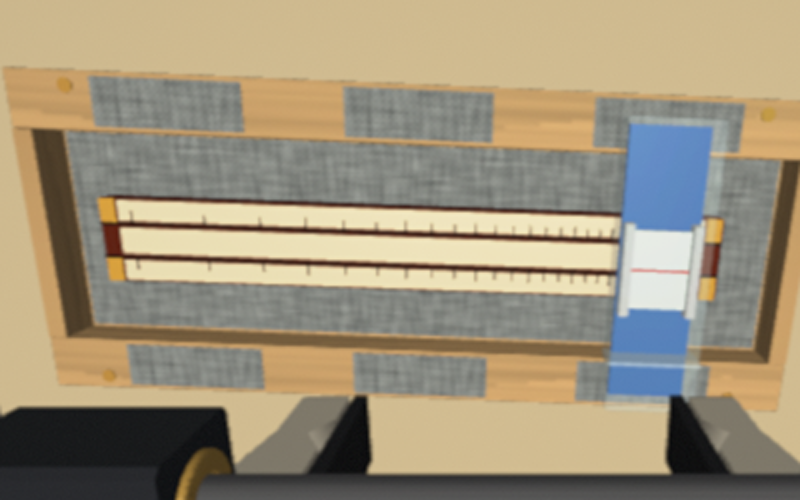

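The weight and square are off. Rule is visible from crop px (98–110,197–280) to (722–714,217–300); box at (608–625…695–722, 118–405) with the cursor centred at (661,270).

```bash
python3 - <<'E'
from h import *
P=np.load("w3.npy",allow_pickle=True).item()
f=lambda pts,z:(cast(P,np.array(pts)/2+[60,40],z)[:,:2]*1000).round(1).tolist()
print("cursor",f([(661,270)],.036),"base left",f([(626,118),(608,405)],.028),"top right",f([(724,125),(697,405)],.044))
print("rule",f([(98,197),(110,280),(722,217),(714,300)],.018))
print("well",f([(14,127),(799,159)],.026), f([(70,336),(765,362)],.006),f([(66,130),(782,160)],.006))
print(goal([.655,.104,.10],-1))
E
```

```text
cursor [[656.5, 105.1]] base left [[594.0, 88.0], [723.6, 86.3]] top right [[596.6, 124.0], [716.1, 123.5]]
rule [[628.4, -143.5], [666.2, -144.9], [636.1, 134.9], [674.6, 134.9]]
well [[598.6, -168.2], [610.3, 162.7]] [[697.6, -177.6], [709.8, 167.1]] [[599.9, -160.1], [611.7, 163.5]]
(array([2.12, 5.89, 4.87]), array([0.   , 0.001, 0.022]))
```

```bash
python3 -m creep '[[[8,2,6,2,0,0,0.015],[8,2,6,6,0,0,0.015],[8,2,6,9,0,0,0.015],[8,2,6,11.2,0,0,0.015],[8,2,6,11.8,0,0,0.015],[8,2,6,11.8,0,0,0.015],[3.5,2,6,11.8,0,0,0.015],[3.5,2,6,11.8,0,0,0.015],[3.5,2,6,11.8,0,0,0.015],[3.5,2,6,11.8,0,0,0.015],[3.5,2,6,11.8,0,0,0.015],[3.5,2,6,11.8,0,0,0.015]]]' 15
```

```text
t: 16.25
eef_pos: [0.6543, 0.1008, 0.0311]
ee_rot: [3.141, 0.0, 3.128]
force: [-0.8, 0.2, 2.4]
width: 0.0398
gripper_force: 15.0
```

```bash
python3 -m creep '[[[3.5,0,0,-2,0,0,0],[3.5,0,0,-6,0,0,0],[3.5,4,2,-6,0,0,0],[3.5,8,7,-6,0,0,0],[3.5,11,12,-6,0,0,-0.1],[3.5,13,17,-6,0,0,-0.208],[3.5,14.2,22,-6,0,0,-0.208],[3.5,14.2,23.8,-6,0,0,-0.208],[3.5,14.2,23.8,-5,0,0,-0.208],[3.5,14.2,23.8,-2,0,0,-0.208],[3.5,14.2,23.8,0,0,0,-0.208],[3.5,14.2,23.8,1.2,0,0,-0.208],[3.5,14.2,23.8,1.6,0,0,-0.208],[3.5,14.2,23.8,1.6,0,0,-0.208]]]' 15; python3 -c "
from h import *
print(goal([.5155,.341,.0111],11.1))"
```

```text
t: 18.0
eef_pos: [0.5155, 0.3402, 0.015]
ee_rot: [-3.142, 0.0, -2.947]
force: [-0.3, -0.6, -0.7]
width: 0.0399
gripper_force: 15.0
(array([-0.01,  0.08,  0.39]), array([-0.   ,  0.   ,  0.001]))
```

```bash
python3 -m creep '[[[3.5,0,0.1,0.2,0,0,0],[3.5,0,0.1,0.42,0,0,0],[3.5,0,0.1,0.42,0,0,0],[5,0,0.1,0.42,0,0,0],[5,0,0.1,0.42,0,0,0],[5,0,0.1,-2,0,0,0],[5,0,0.1,-8,0,0,0],[5,0,0.1,-11,0,0,0],[5,0,0.1,-11,0,0,0]]]' 15; python3 -c "
from h import *
print(goal([.6513,-.0046,.12],88.4))"
```

```text
t: 19.12
eef_pos: [0.5162, 0.3427, 0.128]
ee_rot: [3.138, 0.004, -2.947]
force: [-0.3, -0.4, -0.5]
width: 0.0503
gripper_force: 0.0
(array([ -6.52, -36.69,   0.71]), array([-0.   ,  0.006, -1.348]))
```

```bash
python3 -m creep '[[[4.4,-6.5,-36.7,0.7,0,0,-1.348],[4.4,-6.5,-36.7,0.7,0,0,-1.348],[4.4,-6.5,-36.7,0.7,0,0,-1.348],[4.4,-6.5,-36.7,0.7,0,0,-1.348],[4.4,-6.5,-36.7,0.7,0,0,-1.348],[4.4,-6.5,-36.7,0.7,0,0,-1.348],[4.4,-6.5,-36.7,0.7,0,0,-1.348],[4.4,-6.5,-36.7,0.7,0,0,-1.348],[4.4,-6.5,-36.7,0.7,0,0,-1.348],[4.4,-6.5,-36.7,5.7,0,0,-1.348],[4.4,-6.5,-36.7,5.7,0,0,-1.348],[4.4,-6.5,-36.7,5.7,0,0,-1.348]]]' 15; python3 -c "
from h import *
print(goal([.6513,-.0046,.022],88.4))"
```

```text
t: 20.62
eef_pos: [0.6503, -0.0058, 0.0687]
ee_rot: [-3.141, -0.001, -1.599]
force: [0.7, 0.7, 0.7]
width: 0.0437
gripper_force: 0.0
(array([-0.12, -0.1 ,  4.67]), array([-0.   , -0.001, -0.   ]))
```

```bash
python3 -m creep '[[[4.4,-0.1,-0.1,2,0,0,0],[4.4,-0.1,-0.1,3.6,0,0,0],[4.4,-0.1,-0.1,4.2,0,0,0],[4.4,-0.1,-0.1,4.6,0,0,0],[4.4,-0.1,-0.1,4.8,0,0,0],[4.4,-0.1,-0.1,4.8,0,0,0]]]' 15
```

```text
t: 21.38
eef_pos: [0.651, -0.0051, 0.0201]
ee_rot: [-3.141, 0.0, -1.599]
force: [0.5, -0.5, 0.5]
width: 0.0437
gripper_force: 0.0
```

Inside the well with no contact. Now going down to the rule.

```bash
python3 -m creep '[[[4.4,0,0,0.4,0,0,0],[4.4,0,0,0.8,0,0,0],[4.4,0,0,1.0,0,0,0],[4.4,0,0,1.0,0,0,0],[3.5,0,0,1.0,0,0,0],[3.5,0,0,1.0,0,0,0],[3.5,0,0,1.0,0,0,0],[3.5,0,0,1.0,0,0,0]]]' 20
```

```text
t: 22.38
eef_pos: [0.651, -0.005, 0.0099]
ee_rot: [-3.141, 0.0, -1.599]
force: [-0.2, 0.0, -1.5]
width: 0.038
gripper_force: 20.0
```

```bash
python3 -m creep '[[[3.5,0,0,0,0,0,0],[3.5,0,0,-1,0,0,0],[3.5,0,0,-4,0,0,0],[3.5,0,0,-6,0,0,0],[3.5,0,3,-6,0,0,0],[3.5,1.5,8,-6,0,0,0.049],[3.5,1.5,13,-6,0,0,0.049],[3.5,1.5,17,-6,0,0,0.049],[3.5,1.6,18.1,-6,0,0,0.049],[3.5,1.6,18.1,-5,0,0,0.049],[3.5,1.6,18.1,-3,0,0,0.049],[3.5,1.6,18.1,-1,0,0,0.049],[3.5,1.6,18.1,-0.4,0,0,0.049],[3.5,1.6,18.1,-0.2,0,0,0.049],[3.5,1.6,18.1,-0.2,0,0,0.049]]]' 20; python3 -c "
from h import *
print(goal([.4695,-.0155,.0089],85.6))"
```

```text
t: 24.25
eef_pos: [0.4701, -0.0158, 0.0121]
ee_rot: [-3.141, 0.0, -1.648]
force: [-0.0, 0.6, -0.3]
width: 0.0376
gripper_force: 20.0
(array([-0.03,  0.06,  0.32]), array([-0.,  0., -0.]))
```

```bash
python3 -m creep '[[[3.5,0,0.05,0.15,0,0,0],[3.5,0,0.05,0.32,0,0,0],[3.5,0,0.05,0.32,0,0,0],[5,0,0.05,0.32,0,0,0],[5,0,0.05,0.32,0,0,0],[5,0,0.05,-1,0,0,0],[5,0,0.05,-5,0,0,0],[5,0,0.05,-11,0,0,0],[5,0,0.05,-11,0,0,0],[5,0,0.05,-11,0,0,0]]]' 20; python3 -c "
from h import *
print(goal([.4864,-.4128,.12],-.43),goal([.4864,-.4128,.0246],-.43))"
```

```text
t: 25.5
eef_pos: [0.4689, -0.0158, 0.1227]
ee_rot: [-3.14, 0.001, -1.648]
force: [-0.9, 0.2, -0.6]
width: 0.0502
gripper_force: 0.0
(array([39.44, -4.81,  0.24]), array([-0.   ,  0.002,  1.501])) (array([39.45, -4.79,  9.78]), array([-0.   ,  0.002,  1.501]))
```

```bash
python3 -m creep '[[[5,39.5,-4.8,-2,0,0,1.501],[5,39.5,-4.8,-2,0,0,1.501],[5,39.5,-4.8,-2,0,0,1.501],[5,39.5,-4.8,-2,0,0,1.501],[5,39.5,-4.8,-2,0,0,1.501],[5,39.5,-4.8,-2,0,0,1.501],[5,39.5,-4.8,-2,0,0,1.501],[5,39.5,-4.8,-2,0,0,1.501],[5,39.5,-4.8,0.2,0,0,1.501],[5,39.5,-4.8,0.2,0,0,1.501],[5,39.5,-4.8,0.2,0,0,1.501]]]'; python3 - <<'E'
from h import *
im=grab_frame("scene");cv2.imwrite("pics/s2.png",im)
cv2.imwrite("pics/s2c.png",cv2.resize(im[130:260,150:480],None,fx=2.4,fy=2.4,interpolation=cv2.INTER_CUBIC))
print(goal([.4864,-.4128,.06],-.43))
E
```

```text
t: 26.88
eef_pos: [0.4863, -0.4134, 0.1196]
ee_rot: [3.141, -0.001, 3.135]
force: [-0.4, 0.2, 0.4]
width: 0.0498
gripper_force: 0.0
(array([0.02, 0.07, 6.01]), array([-0.   , -0.   ,  0.001]))
```

View pics/s2c.png

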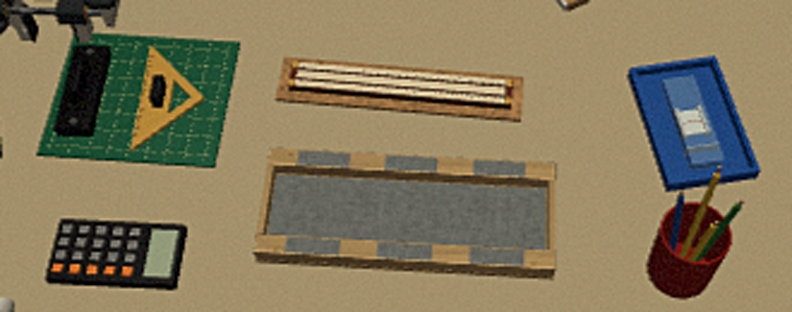

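Scene crop: rule centred on the cork (290–512,60–108), box inside the repair tray (690,120), weight (83,90) and square (170,95) on the mat; pot and calculator unmoved. Now the weight goes back.

```bash
python3 -m creep '[[[5,0,0.05,4,0,0,0],[5,0,0.05,7,0,0,0],[5,0,0.05,9,0,0,0],[5,0,0.05,9.4,0,0,0],[5,0,0.05,9.4,0,0,0],[1,0,0.05,9.4,0,0,0],[1,0,0.05,9.4,0,0,0],[1,0,0.05,9.4,0,0,0],[1,0,0.05,9.4,0,0,0],[1,0,0.05,9.4,0,0,0],[1,0,0.05,9.4,0,0,0]]]' 60
```

```text
t: 28.3
eef_pos: [0.4865, -0.4129, 0.0261]
ee_rot: [3.142, 0.0, 3.134]
force: [-0.4, 2.4, 3.3]
width: 0.0157
gripper_force: 60.0
```

```bash
python3 -m creep '[[[1,0,0,-1,0,0,0],[1,0,0,-5,0,0,0],[1,0,0,-9,0,0,0],[1,-2,4,-9,0,0,0],[1,-5,10,-9,0,0,0],[1,-8,16,-9,0,0,0],[1,-11,22,-9,0,0,0],[1,-14,27,-9,0,0,0],[1,-15.5,30,-9,0,0,0],[1,-15.9,31.1,-9,0,0,0],[1,-15.9,31.1,-8,0,0,0],[1,-15.9,31.1,-5,0,0,0],[1,-15.9,31.1,-3.5,0,0,0],[1,-15.9,31.1,-3.2,0,0,0],[1,-15.9,31.1,-3.2,0,0,0],[1,-15.9,31.1,-3.2,0,0,0]]]' 60; python3 -c "
from h import *
for i in range(3):print(goal([.6484,-.1032,.0491],-.49))"
```

```text
t: 30.3
eef_pos: [0.6484, -0.1033, 0.059]
ee_rot: [3.142, 0.002, 3.134]
force: [0.8, 0.9, -8.4]
width: 0.0156
gripper_force: 60.0
(array([0.  , 0.01, 0.99]), array([0.   , 0.002, 0.001]))
(array([0.  , 0.01, 0.99]), array([0.   , 0.002, 0.001]))
(array([0.  , 0.01, 0.99]), array([0.   , 0.002, 0.001]))
```

```bash
python3 -m creep '[[[1,0,0,0.5,0,0,0],[1,0,0,0.8,0,0,0],[1,0,0,0.98,0,0,0],[1,0,0,1.02,0,0,0],[1,0,0,1.02,0,0,0]]]' 60
```

```text
t: 30.92
eef_pos: [0.6475, -0.103, 0.0491]
ee_rot: [-3.141, 0.0, 3.135]
force: [-6.3, 2.0, 4.0]
width: 0.0155
gripper_force: 60.0
```

```bash
python3 -m creep '[[[1,0,0,-0.3,0,0,0],[1,0,0,-0.3,0,0,0],[1,0,0,-0.3,0,0,0]]]' 60;python3 -m creep '[[[1,-0.03,0,0.15,0,0,0],[1,-0.03,0,0.27,0,0,0],[1,-0.03,0,0.27,0,0,0]]]' 60
```

```text
t: 31.3
eef_pos: [0.6476, -0.1031, 0.0503]
ee_rot: [3.142, -0.0, 3.134]
force: [0.2, -0.1, -9.0]
width: 0.0154
gripper_force: 60.0
t: 31.68
eef_pos: [0.648, -0.1032, 0.0491]
ee_rot: [-3.141, 0.0, 3.135]
force: [-4.5, 2.0, 2.0]
width: 0.0157
gripper_force: 60.0
```

```bash
python3 -m creep '[[[4,0,0,0,0,0,0],[4,0,0,0,0,0,0],[4,0,0,-2,0,0,0],[4,0,0,-7,0,0,0],[4,15.5,-21.5,-7,0,0,-0.008],[4,15.5,-21.5,-7,0,0,-0.008],[4,15.5,-21.5,-7,0,0,-0.008],[4,15.5,-21.5,-7,0,0,-0.008],[4,15.5,-21.5,-7,0,0,-0.008],[4,15.5,-21.5,-4,0,0,-0.008],[4,15.5,-21.5,0,0,0,-0.008],[4,15.5,-21.5,0,0,0,-0.008],[4,15.5,-21.5,0,0,0,-0.008]]]' 60; python3 -c "
from h import *
print(goal([.4911,-.3167,.0144],.1))"
```

```text
t: 33.3
eef_pos: [0.4927, -0.3171, 0.0492]
ee_rot: [-3.141, 0.001, -3.14]
force: [0.3, -0.8, 0.3]
width: 0.0402
gripper_force: 0.0
(array([0.16, 0.05, 3.48]), array([-0.001,  0.001,  0.   ]))
```

```bash
python3 -m creep '[[[4,0.15,0.05,2,0,0,0],[4,0.15,0.05,3.1,0,0,0],[4,0.15,0.05,3.4,0,0,0],[4,0.15,0.05,3.4,0,0,0],[1,0.15,0.05,3.4,0,0,0],[1,0.15,0.05,3.4,0,0,0],[1,0.15,0.05,3.4,0,0,0],[1,0.15,0.05,3.4,0,0,0],[1,0.15,0.05,3.4,0,0,0]]]' 40
```

```text
t: 34.42
eef_pos: [0.4901, -0.3165, 0.0142]
ee_rot: [-3.141, 0.0, -3.141]
force: [-0.8, 0.3, 2.0]
width: 0.0138
gripper_force: 40.0
```

```bash
python3 -m creep '[[[1,0,0,-1,0,0,0],[1,0,0,-5,0,0,0],[1,0,0,-10,0,0,0],[1,-2,4,-12,0,0,0],[1,-5,10,-12,0,0,0],[1,-8,16,-12,0,0,0],[1,-11,22,-12,0,0,0],[1,-14,28,-12,0,0,0],[1,-15.8,31.6,-12,0,0,0],[1,-15.8,31.6,-12,0,0,0],[1,-15.8,31.6,-9,0,0,0],[1,-15.8,31.6,-5,0,0,0],[1,-15.8,31.6,-3.5,0,0,0],[1,-15.8,31.6,-3.2,0,0,0],[1,-15.8,31.6,-3.2,0,0,0],[1,-15.8,31.6,-3.2,0,0,0]]]' 40; python3 -c "
from h import *
for i in range(2):print(goal([.6483,-.0002,.0373],.1))"
```

```text
t: 36.42
eef_pos: [0.6486, -0.0003, 0.0475]
ee_rot: [3.141, 0.002, -3.141]
force: [0.9, 0.2, -1.4]
width: 0.0136
gripper_force: 40.0
(array([0.03, 0.01, 1.02]), array([ 0.   ,  0.002, -0.001]))
(array([0.03, 0.01, 1.02]), array([ 0.   ,  0.002, -0.001]))
```

```bash
python3 -m creep '[[[1,0.02,0,0.5,0,0,0],[1,0.02,0,0.85,0,0,0],[1,0.02,0,1.02,0,0,0],[1,0.02,0,1.05,0,0,0],[1,0.02,0,1.05,0,0,0]]]' 40
```

```text
t: 37.05
eef_pos: [0.6475, -0.0003, 0.0371]
ee_rot: [-3.141, 0.001, -3.14]
force: [-5.8, 1.0, 11.3]
width: 0.0136
gripper_force: 40.0
```

```bash
python3 -m creep '[[[1,0,0,-0.3,0,0,0],[1,-0.07,0,-0.3,0,0,0],[1,-0.07,0,-0.15,0,0,0],[1,-0.07,0,-0.05,0,0,0],[1,-0.07,0,-0.05,0,0,0]]]' 40
```

```text
t: 37.67
eef_pos: [0.6484, -0.0003, 0.0371]
ee_rot: [-3.141, 0.0, -3.14]
force: [-4.8, 2.1, 10.1]
width: 0.0136
gripper_force: 40.0
```

```bash
python3 -m creep '[[[4,0,0,0,0,0,0],[4,0,0,0,0,0,0],[4,0,0,-3,0,0,0],[8.7,-2.7,0,-9.8,0,0,0],[8.7,-2.7,0,-9.8,0,0,0],[8.7,-2.7,0,-9.8,0,0,0],[8.7,-2.7,0,-9.8,0,0,0]]]' 40; python3 - <<'E'
from h import *
P=camera_params("wrist");im=grab_frame("wrist");cv2.imwrite("pics/w4.png",im);np.save("w4.npy",P,allow_pickle=True)
cv2.imwrite("pics/w4c.png",cv2.resize(im[50:330,100:540],None,fx=1.8,fy=1.8,interpolation=cv2.INTER_CUBIC))
E
```

```text
t: 38.55
eef_pos: [0.6739, -0.0005, 0.1322]
ee_rot: [-3.141, -0.003, -3.141]
force: [-0.2, -0.4, -0.1]
width: 0.0745
gripper_force: 0.0
```

View pics/w4c.png

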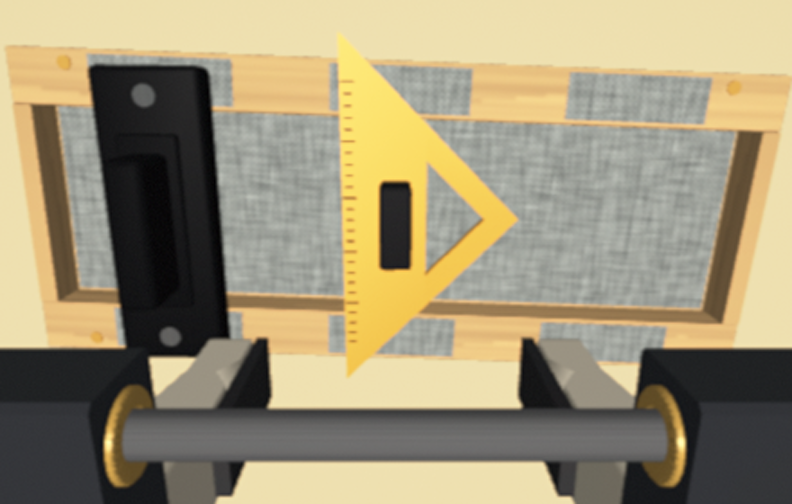

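Both are back across the tray, well empty (bolts at crop px (143,94),(170,336); square apex (518,219)). I'll compare poses before and after against the fixed tray pins.

```bash
python3 - <<'E'
from h import *
A=lambda n:np.array(n)/1.8+[100,50]
hand={"w2":[(70,58),(731,82),(146,93),(173,331),(339,28),(517,212),(349,369)],"w4":[(64,62),(733,88),(143,95),(170,336),(339,34),(518,219),(348,376)]}
out={}
for n in("w2","w4"):
    P=np.load(n+".npy",allow_pickle=True).item();im=cv2.imread(f"pics/{n}.png");g=cv2.cvtColor(im,cv2.COLOR_BGR2GRAY).astype(float)
    h=cv2.cvtColor(im,cv2.COLOR_BGR2HSV);pts=A(hand[n]);res=[]
    for i,(p,z) in enumerate(zip(pts,[.026,.026,.044,.044])):
        x,y=p.round().astype(int);w=g[y-9:y+10,x-9:x+10];k=(h[y-9:y+10,x-9:x+10,1].astype(float) if i<2 else w);k=k-np.median(k);k[k<.5*k.max()]=0
        yy,xx=np.mgrid[-9:10,-9:10];res.append(cast(P,[x+(k*xx).sum()/k.sum(),y+(k*yy).sum()/k.sum()],z)[0,:2]*1000)
    res+=list(cast(P,pts[4:],.031)[:,:2]*1000)
    m=np.zeros_like(g,np.uint8);cx,cy=(A((395,222))).astype(int);m[cy-45:cy+45,cx-14:cx+14]=g[cy-45:cy+45,cx-14:cx+14]<70
    res.append(rectm(P,m,.053)[0]);out[n]=np.array(res)
    q=out[n];q=q-q[:2].mean(0);print(n,q.round(1).tolist())
print((q-(out["w2"]-out["w2"][:2].mean(0))).round(1).tolist())
E
```

```text
w2 [[-5.2, -145.6], [5.2, 145.6], [9.1, -106.6], [118.2, -105.6], [-16.8, -26.6], [62.3, 53.5], [142.2, -26.1], [61.2, -3.0]]
w4 [[-5.2, -145.6], [5.2, 145.6], [8.5, -105.5], [115.2, -106.4], [-15.8, -25.7], [62.9, 54.1], [142.3, -25.4], [61.3, -2.1]]
[[0.0, 0.0], [-0.0, -0.0], [-0.6, 1.1], [-3.0, -0.8], [1.0, 0.9], [0.6, 0.6], [0.0, 0.7], [0.1, 0.9]]
```

Before/after differences are about 1 mm, mostly shared reading bias. I'll retreat upward and hand in.

```bash
python3 -m creep '[[[8.7,0,0,-5,0,0,0],[8.7,0,0,-10,0,0,0],[8.7,0,0,-15,0,0,0],[8.7,0,0,-15,0,0,0],[8.7,0,0,-15,0,0,0]]]'; python3 -c "
from station import *
print(job_done())"
```

```text
t: 39.22
eef_pos: [0.6745, -0.0002, 0.2825]
ee_rot: [3.141, -0.002, -3.141]
force: [1.2, -0.1, -0.2]
width: 0.0871
gripper_force: 0.0
the job is handed in; nothing more can be done
None
```

The job is handed in at about 39 s: the rule lies scales up on the cork, the cursor box is flat in the repair tray, the weight and set square are back within about 1 mm of their starts by camera, and the pencil pot and calculator were not touched; no verdict came back.

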